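Show the found jigsaw piece on the lost property carousel

TASK

Set the wooden jigsaw piece flat on the carousel's white plate, centred, between the two black stops, and let go of it. Then take the carousel by its upright blue dowel and turn it until the red jar, with the plate in front of it, faces the yellow pointer, and finish while still gripping the dowel between the fingers, holding the carousel still there. Leave the hairbrush, whistle and frog where they lie.

Things in the scene. Friction and masses are not known exactly. Their poses are not given: they have to be found in the camera images.
- jigsaw: Loose wooden jigsaw piece, about 35 g: flat 40 x 40 mm body, 12 mm thick, a round tab on its +x and -x sides (58 mm over the tabs). On its centre stands an orange bar grip, 26 mm along x, 12 mm along y, from 12 to 34 mm above the underside; pinch it across its 12 mm. Origin: centre of the underside; z up. A half turn makes no difference.
- plate (a point): Centre of the upper face of the carousel's white plate (70 mm along x, 64 along y), where the piece's origin belongs, 34 mm above the table. x points straight out from the carousel's axis, z up. Two black stops, 40 mm along x, 8 thick, 8 high, at y = +28 and -28 mm leave 48 mm clear between them: the piece goes in with its tabs along x, either way round.
- red_jar (a point): Centre of the lid of the marked jar: red with red lid, 45 mm diameter, fixed on the carousel, its top 82 mm above the table, 50 mm from the axis, in the same direction from it as the plate. Two more such jars, pale with white lids, are fixed 120 degrees either side of it.
- front_edge (a point): Point on the rim of the blue-green painted disc, 150 mm from the axis, straight out from the red jar and the plate, at the height of the disc's upper face (30 mm above the table). When the red jar faces front, it is next to the yellow pointer.
- carousel_base: Fixed round grey foot under the disc. Origin on the carousel's vertical axis at table height; its x axis points from the axis to the yellow pointer, which marks the front; z up. The disc above it is 300 mm in diameter, upper face 30 mm above the table.
- pointer (a point): Top centre of the fixed yellow pointer, a diamond-shaped block 51 mm across at the end of a flat yellow arm, 176 mm from the carousel's axis, 24 mm above the table.
- carousel (a joint): Angle of the carousel about its vertical axis, rad, growing counter-clockwise seen from above. 0 (or any full turn) means that the red jar faces the pointer. It turns freely either way with slight friction (about 1 N at the dowel), and stays where it is left.
- dowel: Upright round blue dowel, 18 mm diameter, 110 mm tall, standing on the disc 115 mm from the axis, across the axis from the red jar, free to spin on its own upright pin like a crank grip. Origin: centre of its foot on the disc (30 mm above the table); its top is 140 mm above the table, 58 mm higher than the jars.
- hairbrush: Pink hairbrush lying bristles up, 205 mm long along x (handle to -x), 55 mm wide, 29 mm high. Origin: underside, near the joint of handle and head. To be left alone.
- whistle: Silver metal whistle, about 55 mm long, 20 mm wide, 22 mm high. Origin: underside, below the round chamber. To be left alone.
- frog: Purple rubber frog, about 55 x 60 mm, 35 mm high. Origin: centre of the underside. To be left alone.
Mind the look-alikes: they are no part of the job. There is more than one size of the jigsaw; the job needs the smallest.

How it is judged:
By the outcome, as a careful person would: the job done as asked, in the order asked, and still so for the second after the job is handed in, while the arm keeps its last pose, push and grip.
It also fails if it takes over 61 s, if anything falls off the work surface, if the arm or the gripper's body presses on something with over 40 N, if the wrist force passes 120 N, or if a joint passes its speed limit or range.

ROBOT

A 6-joint arm with a two-finger parallel gripper is mounted at the origin on the work surface. World frame = base frame: x ahead of the robot, y to its left, z up, the work surface at z = 0. Lengths are in m, angles in rad, forces in N, time in s.
With the tool pointing down it reaches from about 0.275 to 0.825 m from the base axis. Payload 4.9 kg.
Tool frame: the origin (TCP) lies midway between the tips of the shut fingers; the grasp point (between the pads) lies 19 mm behind it (bot.grip_depth is the distance from the TCP to the grasp point, in m); z points along the fingers, y is the line along which they close (so a half turn about z gives the same grasp; the last joint's range is limited). The gripper opens to 85 mm and grips with 20 to 120 N. Pads are 22 mm wide; open, the fingers measure 114 mm over their backs; the gripper's body (76 mm by 85 mm) begins 54 mm behind the grasp point. The pads swing forward as they close: fully open they stand 13 mm farther back than shut.
Start: joints at [1.083, 0.326, -0.193, 1.052, 0, 1.437], TCP at [0.191, 0.516, 0.231] pointing down, gripper open.
Joint ranges: [-2.65, 2.65], [-0.97, 1.79], [-1.3, 1.35], [-1.93, 2.1], [-1.47, 1.37], [-3.14, 3.14]. Speed limits (rad/s): [2.57, 2.57, 3.14, 3.14, 3.14, 3.14].

INTERFACE

Orientations are given as a unit quaternion [w, x, y, z].
In Python, from cell import bot gives the robot as it stands. Calls block until the motion is done:
- bot.move_pose(position, orientation): joint-space move of the TCP to a pose.
- bot.move_linear(position, speed=0.15, rotation=None, until_force=None): straight line of the TCP; rotation=None keeps the orientation; speed is the mean speed in m/s. With until_force (N) it stops when the force on the tool has changed by that much, and returns True; else False.
- bot.goto_joints(angles): joint-space move.
- bot.set_gripper(opening, grasp_force=None): opening from 0.0 (shut) to 1.0 (fully open); grasp_force is the grip in N (None keeps the last); returns when the fingers have stopped.
- bot.wait(seconds).
- bot.solve_ik(position, orientation): joint angles nearest the present ones, or None.
- bot.camera(name): name is "side" or "top"; returns the picture (384x512x3 uint8, red, green, blue); there is no depth.
- bot.calibration(name): a dict with "mtx" (3x3 intrinsics, pixels), "extrinsics" (4x4, takes a point from world to camera coordinates). Camera axes: x right, y down, z forward; pixel columns grow to the right and rows downward; lengths in m; the calibration is good to about 2 mm. A picture is of the moment at which its call begins. calibration takes no time and is no camera call.
A pose or a line that the arm cannot do raises bot.PlanningError and nothing moves.
- bot.close_job(): hands the job in; it is judged then, once.
Trained networks look in the newest picture that a camera, given by its name, has taken for a name from the list of things; names that differ only in an ending like _2 or _b are one class to them, and where a whole thing is asked for, a point or a joint stands for the part that bears it (a point fixed in the world has none). Each returns a list of dicts, best first, with "confidence" (0 to 1); they miss things now and then, are a little off and sometimes report something else, mostly with a low value. They report only what shows in the picture. A call takes as long as a camera call. They do not tell look-alikes from the thing itself.
- bot.search_frame(camera, thing): "bbox" ([left, top, width, height] in pixels, round what is visible of it).
Readings, each from a call of its own:
- bot.read_clock(): time.
- bot.read_joint_positions(): joint angles.
- bot.read_joint_vel(): joint speeds.
- bot.read_joint_efforts(): joint torques, N m.
- bot.read_position(): TCP position.
- bot.read_tool_rot(): TCP orientation.
- bot.read_ft_force(): force on the tool from outside, world axes, zero at the start.
- bot.read_moment(): the same for the moment, N m.
- bot.read_gripper_width(): opening from 0.0 (shut) to 1.0 (fully open).
- bot.read_finger_force(): force on a finger pad.
Only numpy, scipy, OpenCV 4.12 (cv2) and the standard library are available. Lean on these libraries where they do the work, as an engineer would, in place of code of your own. Each camera call takes 0.05 s, during which the arm holds its last target. There are 200 camera calls.

## Working session

There is one attempt and no reset: what is moved stays moved. The work goes in short steps, each a Python script; the robot and the scene stay as the last script left them, time stands still between calls to the robot, and variables do not carry over. Pictures are saved under pics/ and viewed, at most 10 in all, crops included, and the job is handed in when it is done.

```bash
mkdir -p pics; ls; python3 - <<'E'
from cell import bot
import cv2,numpy as np
for n in("top","side"):
    im=bot.camera(n); cv2.imwrite(f"pics/{n}0.png",im[:,:,::-1])
    c=bot.calibration(n); print(n,np.round(c["mtx"],1).tolist(),np.round(c["extrinsics"],3).tolist())
    for t in("jigsaw","plate","red_jar","carousel","dowel","carousel_base","hairbrush","whistle","frog"):
        try: print(t,[(np.round(d["bbox"]).astype(int).tolist(),round(d["confidence"],2)) for d in bot.search_frame(n,t)])
        except Exception as e: print(t,e)
print(bot.read_clock())
E
```

```text
pics
top [[474.2, 0.0, 248.5], [0.0, 474.2, 197.2], [0.0, 0.0, 1.0]] [[0.02, -1.0, 0.012, 0.129], [-0.987, -0.022, -0.159, 0.519], [0.159, -0.008, -0.987, 1.077], [0.0, 0.0, 0.0, 1.0]]
jigsaw [([161, 272, 33, 33], 0.86), ([214, 231, 25, 26], 0.7), ([171, 223, 19, 23], 0.69)]
plate [([292, 132, 126, 124], 0.56)]
red_jar [([294, 128, 120, 126], 0.74)]
carousel [([294, 134, 124, 118], 0.74), ([382, 138, 24, 22], 0.68)]
dowel [([297, 127, 120, 128], 0.67)]
carousel_base [([293, 118, 125, 140], 0.97)]
hairbrush [([119, 188, 21, 86], 0.88)]
whistle [([188, 189, 16, 15], 0.67)]
frog [([188, 138, 27, 24], 0.89)]
side [[404.6, 0.0, 254.8], [0.0, 404.6, 198.6], [0.0, 0.0, 1.0]] [[0.987, -0.162, -0.014, -0.501], [-0.126, -0.707, -0.696, 0.225], [0.103, 0.689, -0.718, 0.865], [0.0, 0.0, 0.0, 1.0]]
jigsaw [([187, 195, 31, 27], 0.97), ([201, 174, 20, 13], 0.7)]
plate [([210, 248, 146, 136], 0.59)]
red_jar [([211, 245, 145, 137], 0.67), ([276, 175, 25, 17], 0.2)]
carousel [([205, 248, 150, 136], 0.78), ([175, 144, 67, 15], 0.19)]
dowel [([332, 299, 14, 37], 0.68), ([206, 248, 150, 136], 0.59)]
carousel_base [([205, 251, 150, 131], 0.79)]
hairbrush [([175, 142, 69, 20], 0.97)]
whistle [([239, 178, 13, 16], 0.55)]
frog [([275, 174, 26, 20], 0.76)]
1.0
```

```bash
python3 - <<'E'
import cv2
a=cv2.imread("pics/top0.png");cv2.imwrite("pics/t1.png",cv2.resize(a[100:325,110:430],(800,562),interpolation=cv2.INTER_CUBIC))
a=cv2.imread("pics/side0.png");cv2.imwrite("pics/s1.png",cv2.resize(a[130:384,130:400],(638,600),interpolation=cv2.INTER_CUBIC))
E
```

```text
(no output)
```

View pics/t1.png

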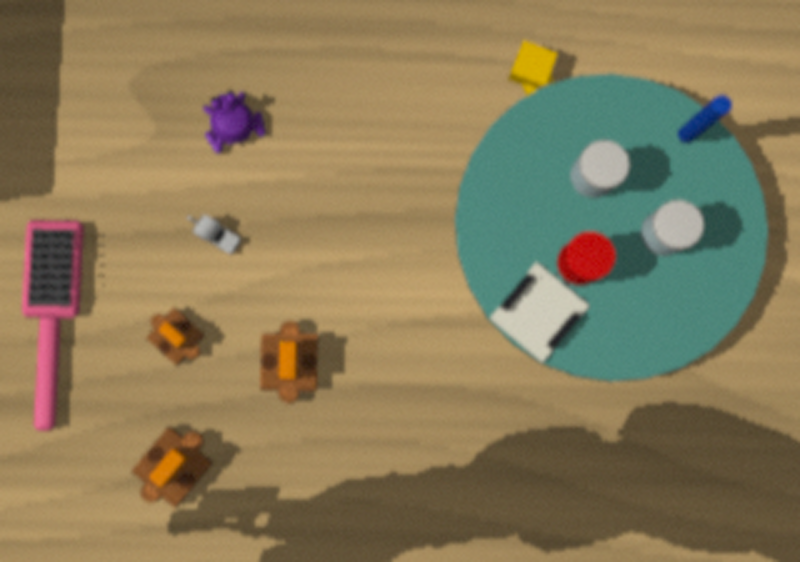

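View pics/s1.png

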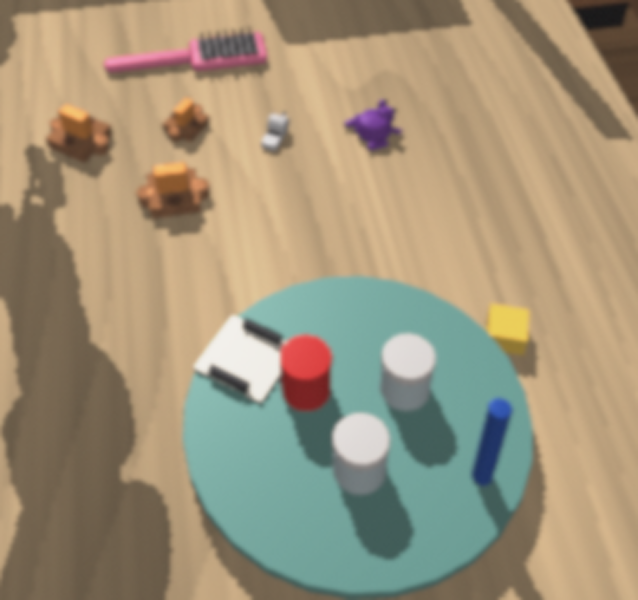

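The top picture shows the carousel, with the disc centred near crop (612,228), the red jar at (588,258), the plate at (540,310), the dowel's foot at (685,135) and the pointer at (535,65). The smallest jigsaw is at crop (174,334), full image (180,234). The other two pieces are larger. The side view agrees.

```bash
cat > h.py <<'E'
import cv2,numpy as np
from cell import bot
def H(cam,z):  # pixel homography of world plane z -> pixels
    c=bot.calibration(cam);K=np.array(c["mtx"]);E=np.array(c["extrinsics"])
    return K@np.c_[E[:3,0],E[:3,1],E[:3,2]*z+E[:3,3]]
def px2w(cam,pts,z):
    return cv2.perspectiveTransform(np.float64(pts).reshape(-1,1,2),np.linalg.inv(H(cam,z))).reshape(-1,2)
def w2px(cam,pts,z):
    return cv2.perspectiveTransform(np.float64(pts).reshape(-1,1,2),H(cam,z)).reshape(-1,2)
def rect(im,cam,z,x0,x1,y0,y1,s=0.0005):
    # row ~ -x , col ~ -y (as in top view)
    A=np.array([[0,-s,x1],[-s,0,y1],[0,0,1.]])
    return cv2.warpPerspective(im,H(cam,z)@A,(int((y1-y0)/s),int((x1-x0)/s)),flags=cv2.INTER_CUBIC|cv2.WARP_INVERSE_MAP)
def hsv(im): return cv2.cvtColor(im,cv2.COLOR_BGR2HSV)
def biggest(m):
    n,l,s,c=cv2.connectedComponentsWithStats(m.astype(np.uint8)); i=1+np.argmax(s[1:,4]); return l==i
def measure(mask,x1,y1,s=0.0005):
    cs,_=cv2.findContours(mask.astype(np.uint8),cv2.RETR_EXTERNAL,cv2.CHAIN_APPROX_NONE)
    p=max(cs,key=cv2.contourArea)[:,0,:]
    w=np.c_[x1-s*p[:,1],y1-s*p[:,0]].astype(np.float32)
    m=np.argwhere(mask); w2=np.c_[x1-s*m[:,0],y1-s*m[:,1]]
    v,e=np.linalg.eigh(np.cov(w2.T)); a=np.degrees(np.arctan2(e[1,1],e[0,1]))
    return w2.mean(0).round(4),"pca",a.round(1),"sd",np.sqrt(v).round(4),"rect",np.round(cv2.minAreaRect(w*1000),1) if 0 else [np.round(q,1) for q in cv2.minAreaRect(w*1000)],"circ",[np.round(q,1) for q in cv2.minEnclosingCircle(w*1000)]
E
python3 - <<'E'
from h import *
for cam in("top","side"):
    im=cv2.imread(f"pics/{cam}0.png")
    p=bot.calibration(cam)
    for j,px in dict(top=[(180,234.5),(227,244),(177,288)],side=[(211,180.5),(203,210),(163,185)])[cam] and enumerate(dict(top=[(180,234.5),(227,244),(177,288)],side=[(209,180.5),(203,210),(163,185)])[cam]): print(cam,"jig",j,px2w(cam,[px],.02).round(3))
    b=dict(top=[(294,130),(416,253)],side=[(207,248),(356,383)])[cam]
    c=px2w(cam,[((b[0][0]+b[1][0])/2,(b[0][1]+b[1][1])/2)],.03)[0]; print("c",c)
    x0,x1,y0,y1=c[0]-.25,c[0]+.25,c[1]-.25,c[1]+.25
    def R(z): return hsv(rect(im,cam,z,x0,x1,y0,y1))
    def ok(h,lo,hi,s,v=40): return (h[...,0]>=lo)&(h[...,0]<=hi)&(h[...,1]>=s)&(h[...,2]>=v)
    h=R(.03); print("disc",measure(biggest(ok(h,75,97,60)),x1,y1)[-1])
    h=R(.024); print("pointer",measure(biggest(ok(h,22,32,190,120)),x1,y1))
    h=R(.034); print("plate",measure(biggest((h[...,1]<45)&(h[...,2]>170)),x1,y1))
    h=R(.082); print("jar",measure(biggest(ok(h,0,4,180,150)|ok(h,176,180,180,150)),x1,y1))
    h=R(.14); print("dowel@.14",measure(biggest(ok(h,100,120,150,60)),x1,y1)[4:6])
    jc=px2w(cam,[dict(top=(180,234.5),side=(209,180.5))[cam]],.03)[0]
    x0,x1,y0,y1=jc[0]-.05,jc[0]+.05,jc[1]-.05,jc[1]+.05
    r=rect(im,cam,.034,x0,x1,y0,y1); h=hsv(r); cv2.imwrite(f"pics/j{cam}.png",cv2.resize(r,(400,400)))
    print("bar",measure(biggest(ok(h,8,20,215,190)),x1,y1))
a=np.hstack([cv2.imread("pics/jtop.png"),cv2.imread("pics/jside.png")]);cv2.imwrite("pics/j.png",a)
E
```

```text
top jig 0 [[0.427 0.3  ]]
top jig 1 [[0.407 0.188]]
top jig 2 [[0.302 0.301]]
c [ 0.53755016 -0.11466086]
disc [array([ 542.9, -113. ]), np.float64(149.5)]
pointer (array([ 0.6999, -0.0396]), 'pca', np.float64(155.6), 'sd', array([0.0104, 0.0127]), 'rect', [array([696.7, -39.7]), array([40.1, 50.3]), np.float64(70.3)], 'circ', [array([699.2, -39.9]), np.float64(27.6)])
plate (array([ 0.4554, -0.0424]), 'pca', np.float64(139.9), 'sd', array([0.0152, 0.0215]), 'rect', [array([456.7, -41.8]), array([63.3, 70.1]), np.float64(50.7)], 'circ', [array([457. , -42.1]), np.float64(45.6)])
jar (array([ 0.5028, -0.0787]), 'pca', np.float64(110.0), 'sd', array([0.0101, 0.0126]), 'rect', [array([503.8, -78.4]), array([48.1, 42.7]), np.float64(77.5)], 'circ', [array([501.6, -77.4]), np.float64(26.2)])
dowel@.14 (array([0.0043, 0.0151]), 'rect')
bar (array([0.4283, 0.3034]), 'pca', np.float64(49.0), 'sd', array([0.0024, 0.0064]), 'rect', [array([428.2, 303.3]), array([22.7,  9.1]), np.float64(50.7)], 'circ', [array([428.3, 303.2]), np.float64(11.5)])
side jig 0 [[0.431 0.291]]
side jig 1 [[0.407 0.185]]
side jig 2 [[0.307 0.295]]
c [ 0.54015594 -0.13667777]
disc [array([ 542.4, -117.2]), np.float64(149.0)]Traceback (most recent call last):
  File "<stdin>", line 12, in <module>
  File "h.py", line 16, in biggest
    n,l,s,c=cv2.connectedComponentsWithStats(m.astype(np.uint8)); i=1+np.argmax(s[1:,4]); return l==i
                                                                      ~~~~~~~~~^^^^^^^^^
    return _wrapfunc(a, 'argmax', axis=axis, out=out, **kwds)
    return bound(*args, **kwds)
ValueError: attempt to get argmax of an empty sequence
```

```bash
python3 - <<'E'
from h import *
out=[]
for cam in("top","side"):
    im=cv2.imread(f"pics/{cam}0.png")
    x0,x1,y0,y1=.293,.793,-.365,.135
    def R(z): return hsv(rect(im,cam,z,x0,x1,y0,y1))
    def ok(h,lo,hi,s,v=40): return (h[...,0]>=lo)&(h[...,0]<=hi)&(h[...,1]>=s)&(h[...,2]>=v)
    def M(n,m):
        try: print(cam,n,*measure(biggest(m),x1,y1))
        except ValueError: print(n,"none")
    h=R(.03); m=biggest(ok(h,75,97,60)); cs,_=cv2.findContours(m.astype(np.uint8),0,1); hu=cv2.convexHull(np.vstack(cs)); e=cv2.fitEllipse(hu); print(cam,"disc",x1-.0005*e[0][1],y1-.0005*e[0][0],e)
    h=R(.024); M("pointer",ok(h,20,35,150,100))
    if cam=="side":
        h=R(.034); M("plate",(h[...,1]<60)&(h[...,2]>150)&(np.arange(h.shape[0])[:,None]>550)) 
        h=R(.082); M("jar",ok(h,0,5,150,190)|ok(h,175,180,150,190))
    else:
        h=R(.082); M("jar",ok(h,0,5,150,190)|ok(h,175,180,150,190))
    x0,x1,y0,y1=.37,.49,.24,.36
    r=rect(im,cam,.034,x0,x1,y0,y1); h=hsv(r); out.append(cv2.resize(r,(400,400)))
    M("bar",ok(h,8,20,195,190))
cv2.imwrite("pics/j.png",np.hstack(out))
E
```

```text
top disc 0.5424767150878906 -0.11314031982421874 ((496.2806396484375, 501.04656982421875), (591.9763793945312, 596.08349609375), 70.72035217285156)
top pointer [ 0.7    -0.0395] pca 153.9 sd [0.0111 0.0134] rect [array([696.8, -40. ]), array([42.9, 52.7]), np.float64(69.0)] circ [array([699.6, -39.6]), np.float64(29.0)]
top jar [ 0.4991 -0.0733] pca -138.0 sd [0.0055 0.0084] rect [array([499.7, -75. ]), array([32.4, 24. ]), np.float64(60.1)] circ [array([501.9, -76.7]), np.float64(17.3)]
top bar [0.4284 0.3034] pca 49.1 sd [0.0025 0.0064] rect [array([428.2, 303.3]), array([22.7,  9.1]), np.float64(50.7)] circ [array([428.2, 303.2]), np.float64(11.5)]
side disc 0.5427230834960938 -0.11681434631347654 ((503.6286926269531, 500.5538330078125), (585.6716918945312, 594.3218994140625), 113.9842758178711)
side pointer [ 0.7017 -0.0464] pca 85.6 sd [0.0088 0.0127] rect [array([700.1, -48.1]), array([47.3, 35.7]), np.float64(67.9)] circ [array([700.5, -47.9]), np.float64(26.7)]
side plate [ 0.4501 -0.0425] pca 58.2 sd [0.0206 0.0362] rect [array([448.5, -53.6]), array([219.1,  76.5]), np.float64(52.0)] circ [array([457. , -60.2]), np.float64(109.9)]
side jar [ 0.5042 -0.0832] pca 50.3 sd [0.0098 0.0101] rect [array([504.7, -83. ]), array([40. , 38.7]), np.float64(80.5)] circ [array([503.7, -83.1]), np.float64(20.6)]
bar none
```

View pics/j.png

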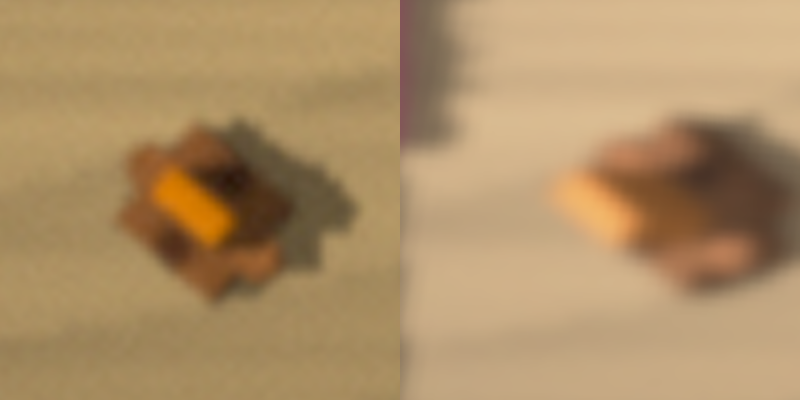

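The view confirms the bar on the smallest piece: top camera gives (0.428, 0.303), at about 50°. Next I pick it up.

```bash
cat >> h.py <<'E'
from scipy.spatial.transform import Rotation
def quat(phi): # tool down, closing line at angle phi deg
    f=np.radians(phi);c,s=np.cos(f),np.sin(f)
    q=Rotation.from_matrix(np.array([[-s,c,0],[c,s,0],[0,0,-1]])).as_quat(); return [q[3],*q[:3]]
def best(p,phi):
    o=[]
    for f in(phi,phi+180):
        j=bot.solve_ik(list(p),quat(f))
        if j is not None: o.append((abs(j[5]),f))
    return min(o)[1]
E
python3 - <<'E'
from h import *
p=[.428,.3025]
f=best([*p,.1],140.); print(f,bot.solve_ik([*p,.1],quat(f)))
bot.set_gripper(0.5,30)
bot.move_pose([*p,.10],quat(f))
bot.move_linear([*p,.015],speed=.1)
bot.set_gripper(0.0,30)
print(bot.read_gripper_width(),bot.read_finger_force(),bot.read_position())
bot.move_linear([*p,.17],speed=.15)
print(bot.read_gripper_width(),bot.read_clock(),bot.read_ft_force())
for fi in(50,230): print(fi,bot.solve_ik([.457,-.043,.15],quat(fi)))
E
```

```text
140.0 [ 0.47436446  0.40762827 -0.4424532   0.72071486  0.         -0.39830017]
0.13181553863813614 30.858711004257202 [0.4286148  0.30281795 0.01569239]
0.12485630946975197 5.6583 [-0.92613071 -0.67737876  0.12316845]
50 [-0.25485294  0.23802441 -0.54291815  0.78985376  0.          0.44327876]
230 [-0.25485294  0.23802441 -0.54291815  0.78985376  0.         -2.69831389]
```

```bash
python3 - <<'E'
from h import *
q=quat(50.3)
bot.move_pose([.457,-.043,.16],q)
bot.move_linear([.457,-.043,.065],speed=.12)
ims=[]
for n in("side","top"):
    im=bot.camera(n)[:,:,::-1]; cv2.imwrite(f"pics/{n}2.png",im)
s=cv2.imread("pics/side2.png")[220:384,170:370];t=cv2.imread("pics/top2.png")[120:270,250:430]
cv2.imwrite("pics/c2.png",np.hstack([cv2.resize(s,(400,328),interpolation=2),cv2.resize(t,(394,328),interpolation=2)]))
print(bot.read_clock(),bot.read_position(),w2px("side",[[.457,-.043]],.034)-[170,220])
E
```

```text
8.0083 [ 0.45774792 -0.04307732  0.0657562 ] [[63.99500789 60.66036113]]
```

View pics/c2.png

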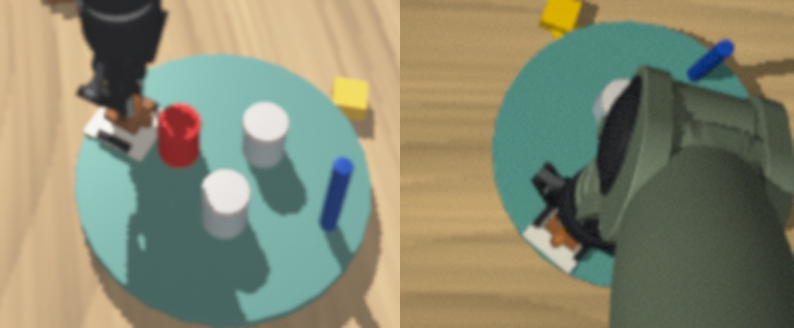

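```bash
python3 - <<'E'
from h import *
print(px2w("side",[(130+u/2.363,130+v/2.362) for u,v in((249,359),(236,316),(195,366),(262,402))],.034).round(4))
im=cv2.imread("pics/side0.png");x1,y1=.54,.04
r=rect(im,"side",.034,.37,x1,-.13,y1);h=hsv(r)
m=biggest((h[...,1]<70)&(h[...,2]>150)); print(*measure(m,x1,y1))
r2=rect(cv2.imread("pics/side2.png"),"side",.034,.37,x1,-.13,y1)
cv2.circle(r,(int((y1+.043)/.0005),int((x1-.457)/.0005)),3,(0,0,255),-1)
cv2.imwrite("pics/p.png",np.hstack([r,r2]))
E
```

```text
[[ 0.4595 -0.0467]
 [ 0.4535  0.0014]
 [ 0.4111 -0.0457]
 [ 0.465  -0.0915]]
[ 0.4594 -0.0439] pca 49.1 sd [0.0216 0.0531] rect [array([466.4, -46.7]), array([191.5, 121.9]), np.float64(18.4)] circ [array([466.5, -47. ]), np.float64(110.5)]
```

View pics/p.png

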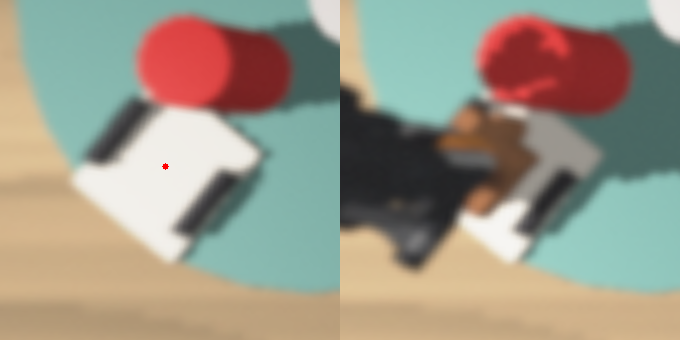

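The red target dot sits within 2 mm of the plate's centre, and the piece is aligned with its tabs pointing outward. I lower it and let go.

```bash
python3 - <<'E'
from h import *
hit=bot.move_linear([.4568,-.0437,.0480],speed=.04,until_force=4)
print(hit,bot.read_position(),bot.read_ft_force())
bot.set_gripper(0.4)
bot.move_linear([.4568,-.0437,.17],speed=.12)
bot.move_pose([.62,.12,.25],quat(50))
for n in("side","top"): cv2.imwrite(f"pics/{n}3.png",bot.camera(n)[:,:,::-1])
x1,y1=.54,.04
o=[cv2.resize(rect(cv2.imread(f"pics/{n}3.png"),n,.034,.37,x1,-.13,y1),(400,400)) for n in("top","side")]
cv2.imwrite("pics/p3.png",np.hstack(o));print(bot.read_clock())
E
```

```text
True [ 0.4570344  -0.04362016  0.04943026] [-0.93400528  1.34975578  5.10059056]
11.0
```

View pics/p3.png

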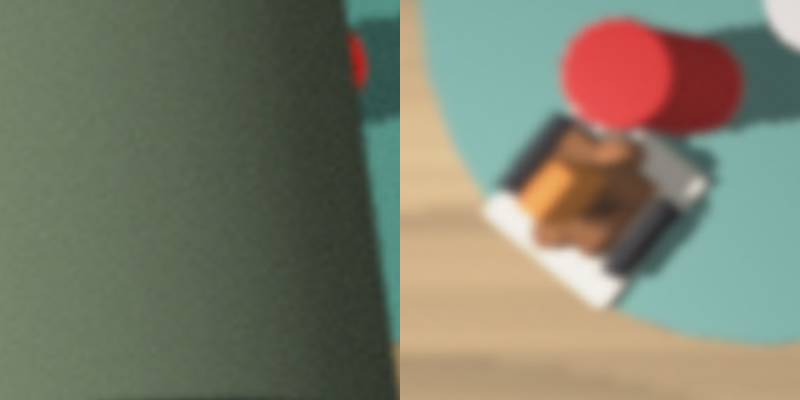

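```bash
python3 - <<'E'
from h import *
bot.move_pose([.45,-.42,.25],quat(-45+90))
im=bot.camera("top")[:,:,::-1]; cv2.imwrite("pics/top4.png",im)
x1,y1=.54,.04
a=rect(im,"top",.034,.37,x1,-.13,y1); b=rect(im,"top",.046,.37,x1,-.13,y1)
cv2.imwrite("pics/p4.png",np.hstack([cv2.resize(a,(400,400)),cv2.resize(b,(400,400))]))
h=hsv(a)
for z in(.034,.046,.068):
    h=hsv(rect(im,"top",z,.37,x1,-.13,y1))
    if z==.046: print("brown",measure(biggest((h[...,0]<22)&(h[...,1]>130)&(h[...,2]>60)),x1,y1))
    if z==.068: print("bar",measure(biggest((h[...,0]>8)&(h[...,0]<20)&(h[...,1]>195)&(h[...,2]>190)),x1,y1))
for q in(-40,50,140):print(q,bot.solve_ik([.63,-.19,.2],quat(q)),bot.solve_ik([.44,-.165,.1],quat(q)))
print(bot.read_clock())
E
```

```text
brown (array([ 0.5069, -0.0853]), 'pca', np.float64(118.6), 'sd', array([0.0114, 0.0146]), 'rect', [array([507.7, -84.6]), array([45.9, 56.3]), np.float64(18.4)], 'circ', [array([506.7, -85.1]), np.float64(28.5)])
bar (array([ 0.4577, -0.0428]), 'pca', np.float64(140.7), 'sd', array([0.0021, 0.0063]), 'rect', [array([457.6, -42.9]), array([ 7.8, 22.4]), np.float64(51.0)], 'circ', [array([458.2, -42.2]), np.float64(11.2)])
-40 [-0.40499639  0.5481759   0.07354253  1.09616296  0.          1.86393164] [-0.51604052  0.32135394 -0.57994788  0.66949451  0.          1.75288751]
50 [-0.40499639  0.5481759   0.07354253  1.09616296  0.          0.29313532] [-0.51604052  0.32135394 -0.57994788  0.66949451  0.          0.18209118]
140 [-0.40499639  0.5481759   0.07354253  1.09616296  0.         -1.27766101] [-0.51604052  0.32135394 -0.57994788  0.66949451  0.         -1.38870514]
13.0833
```

View pics/p4.png

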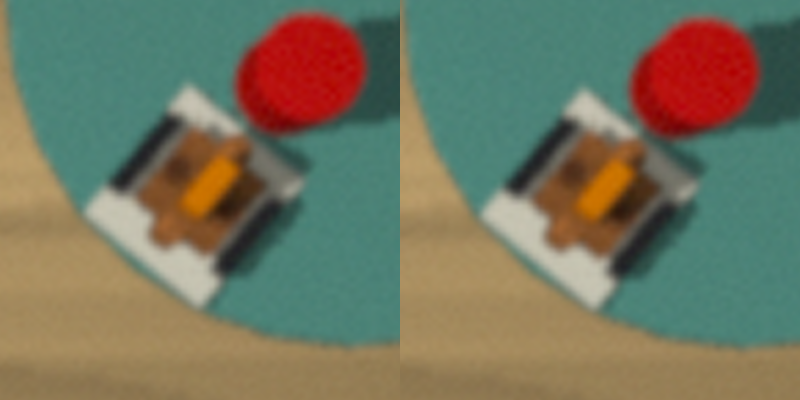

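The piece sits flat between the stops, within about 2 mm of centre. Now I grip the dowel.

```bash
cat >> h.py <<'E'
C=np.array([.5426,-.115])
def dpos(a,z=.096): # a = radial angle of dowel, deg
    f=np.radians(a); return [C[0]+.115*np.cos(f),C[1]+.115*np.sin(f),z]
E
python3 - <<'E'
from h import *
print("pointer side",px2w("side",[(130+509/2.363,130+322/2.362)],.024))
print("dowel top: top",px2w("top",[(110+723/2.5,100+103/2.5)],.14)," side",px2w("side",[(130+499/2.363,130+408/2.362)],.14), "plan",dpos(-39.5))
a=-39.5
bot.set_gripper(0.9,40)
bot.move_pose(dpos(a,.22),quat(a+90))
bot.move_linear(dpos(a),speed=.12,until_force=8)
print(bot.read_position(),bot.read_ft_force())
bot.set_gripper(0.0,40)
print(bot.read_gripper_width(),bot.read_finger_force(),bot.read_ft_force(),bot.read_clock())
E
```

```text
pointer side [[ 0.70405784 -0.04190611]]
dowel top: top [[ 0.6321375  -0.18762749]]  side [[ 0.63114805 -0.18725794]] plan [np.float64(0.6313368270895878), np.float64(-0.18814899533194285), 0.096]
[ 0.63197488 -0.18850347  0.09693466] [ 0.06004393 -0.15311874  0.71356299]
0.19794879491687392 38.930960297584534 [-0.14220041  1.35032411  3.38053442] 16.4583
```

Both cameras put the pointer at about 25°, so the dowel has to go to -155°, turning clockwise.

```bash
python3 - <<'E'
from h import *
mx=0
for a in np.linspace(-39.5,-155,13)[1:]:
    q=quat(a+90); bot.move_linear(dpos(a),speed=.045,rotation=q); mx=max(mx,np.linalg.norm(bot.read_ft_force()))
print(mx,bot.read_gripper_width(),bot.read_position(),dpos(-155),bot.read_clock())
x0,x1,y0,y1=.34,.74,-.315,.085
o=[]
for n in("top","side"):
    im=bot.camera(n)[:,:,::-1]; cv2.imwrite(f"pics/{n}5.png",im)
    o.append(cv2.resize(rect(im,n,.03,x0,x1,y0,y1),(400,400),interpolation=cv2.INTER_AREA))
cv2.imwrite("pics/p5.png",np.hstack(o))
E
```

```text
13.698407913076629 0.20102208380802267 [ 0.43662295 -0.16438808  0.09628524] [np.float64(0.43837460449078525), np.float64(-0.16360110010018045), 0.096] 23.3583
```

View pics/p5.png

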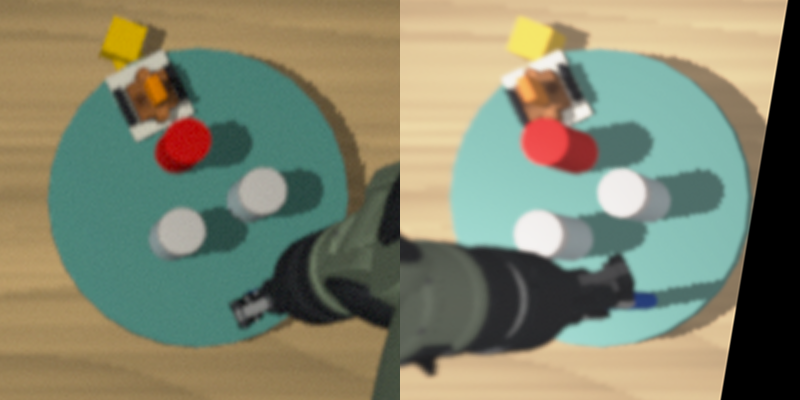

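```bash
python3 - <<'E'
from h import *
x0,x1,y0,y1=.55,.75,-.13,.07
def ang(p,c): return round(float(np.degrees(np.arctan2(p[1]-c[1],p[0]-c[0]))),2)
for cam,c in(("top",(.5425,-.1131)),("side",(.5427,-.1168))):
    im=cv2.imread(f"pics/{cam}5.png")
    h=hsv(rect(im,cam,.034,x0,x1,y0,y1)); m=biggest((h[...,1]<(45 if cam=="top" else 60))&(h[...,2]>(130 if cam=="top" else 150)))
    r=measure(m,x1,y1); print(cam,"plate",r[6],ang(r[6][0]/1000,c))
    h=hsv(rect(im,cam,.082,x0-.05,x1,y0,y1)); m=biggest(((h[...,0]<5)|(h[...,0]>175))&(h[...,1]>130)&(h[...,2]>(140 if cam=="top" else 190)))
    r=measure(m,x1,y1); print("jar",r[8],ang(r[8][0]/1000,c))
    h=hsv(rect(im,cam,.024,x0,x1,y0,y1)); m=biggest((h[...,0]>20)&(h[...,0]<35)&(h[...,1]>(190 if cam=="top" else 110))&(h[...,2]>(165 if cam=="top" else 190)))
    r=measure(m,x1,y1); print("ptr",r[6],r[0],ang(r[0],c))
print("tool",ang(bot.read_position()[:2],C)+180, bot.read_ft_force(),bot.read_finger_force())
im=np.hstack([cv2.resize(rect(cv2.imread(f"pics/{n}5.png"),n,.03,.58,.74,-.11,.05,),(400,400),interpolation=2) for n in("top","side")]);cv2.imwrite("pics/p6.png",im)
E
```

```text
top plate [array([667.7, -50.6]), array([17.1, 68.7]), np.float64(29.5)] 26.53
jar [array([584.6, -85.4]), np.float64(27.6)] 33.34
ptr [array([703.4, -40. ]), array([36.7, 37.6]), np.float64(70.7)] [ 0.7032 -0.0402] 24.4
side plate [array([615.5,   2.3]), array([ 22. , 142.6]), np.float64(58.8)] 58.56
jar [array([587.3, -91.7]), np.float64(22.3)] 29.37
ptr [array([702.1, -41.7]), array([41.8, 39.9]), np.float64(70.3)] [ 0.7033 -0.041 ] 25.27
tool 25.039999999999992 [-6.97388597 -1.9069752  11.36046828] 39.90419626235962
```

View pics/p6.png

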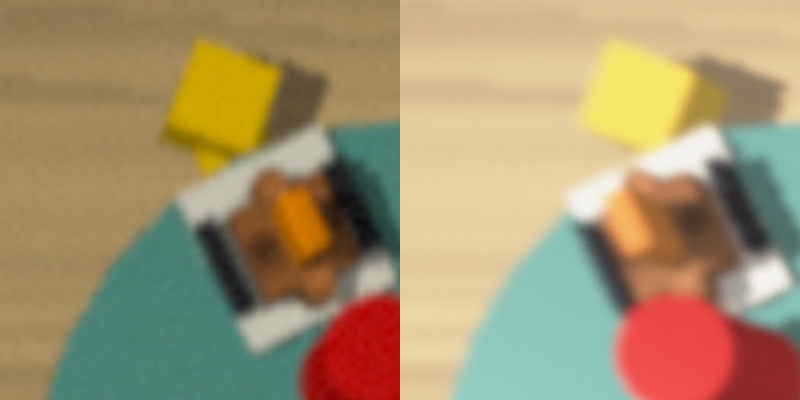

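```bash
python3 - <<'E'
from h import *
x0,x1,y0,y1=.42,.66,-.25,-.01
o=[]
for cam in("top","side"):
    im=cv2.imread(f"pics/{cam}5.png")
    r=rect(im,cam,.082,x0,x1,y0,y1); g=cv2.GaussianBlur(r[:,:,2],(0,0),3)
    cs=cv2.HoughCircles(g,cv2.HOUGH_GRADIENT_ALT,1,60,param1=60,param2=.5,minRadius=36,maxRadius=54)
    cs=[] if cs is None else cs[0]
    for c in cs:
        print(cam,(x1-.0005*c[1]).round(4),(y1-.0005*c[0]).round(4),(c[2]*.5).round(1)); cv2.circle(r,(int(c[0]),int(c[1])),int(c[2]),(255,0,255),1)
    o.append(cv2.resize(r,(400,400)))
cv2.imwrite("pics/p7.png",np.hstack(o))
E
```

```text
top 0.5005 -0.0855 22.7
top 0.5405 -0.162 22.7
top 0.588 -0.0885 22.7
side 0.539 -0.1645 22.9
side 0.587 -0.0915 22.4
side 0.501 -0.0855 22.9
```

View pics/p7.png

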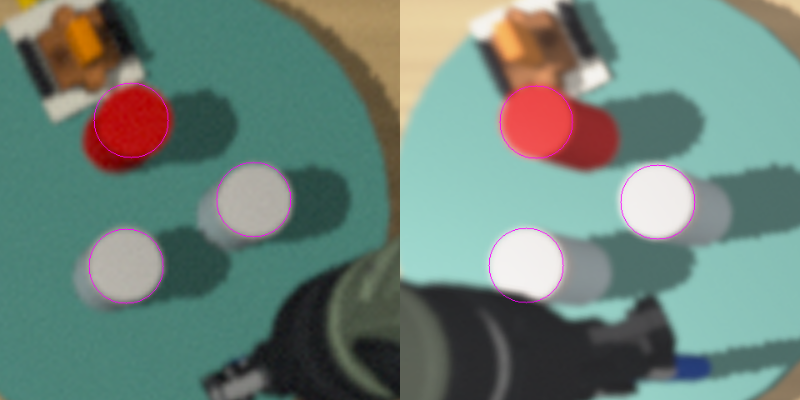

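The lid circles fit cleanly. Together with the pointer they put the carousel about 1.2° short (still too far counter-clockwise), so I trim it, ease the radial load and check again.

```bash
python3 - <<'E'
from h import *
bot.move_linear([.4364,-.1621,.0963],speed=.02,rotation=quat(-156.2+90))
bot.wait(.5)
A=[]
for k in range(4):
  for cam in("top","side"):
    x0,x1,y0,y1=.42,.66,-.25,-.01
    im=bot.camera(cam)[:,:,::-1]
    r=rect(im,cam,.082,x0,x1,y0,y1,); g=cv2.GaussianBlur(r[:,:,2],(0,0),3)
    cs=cv2.HoughCircles(g,cv2.HOUGH_GRADIENT_ALT,1,60,param1=60,param2=.5,minRadius=36,maxRadius=54)
    if cs is None or len(cs[0])!=3: continue
    P=np.array([[x1-.0005*c[1],y1-.0005*c[0]] for c in cs[0]]); ax=P.mean(0)
    z=(P-ax)@[1,1j]; a=np.degrees(np.angle((z**3).sum()))/3
    A.append((cam=="top",ax[0],ax[1],a))
A=np.array(A); print(A[A[:,0]==1].mean(0).round(4),A[A[:,0]==0].mean(0).round(4))
print(bot.read_position(),bot.read_ft_force(),bot.read_finger_force(),bot.read_gripper_width(),bot.read_joint_vel().round(4) if hasattr(bot.read_joint_vel(),'round') else '',bot.read_clock())
E
```

```text
[ 1.      0.5433 -0.1123 25.9951] [ 0.      0.5427 -0.1133 25.0584]
[ 0.43550927 -0.16235472  0.09632615] [-3.8261447  -1.09706908  6.50025294] 39.58114206790924 0.1933364254957514 [ 0.0016 -0.0002 -0.0011  0.0008 -0.0007 -0.0017] 24.6333
```

```bash
python3 - <<'E'
from cell import bot
print(bot.close_job())
E
```

```text
the job is handed in; nothing more can be done
None
```

The smallest jigsaw piece is flat on the white plate between the stops, within about 2 mm of centre, and the red jar faces the yellow pointer to within about 1° by camera, with the gripper still holding the dowel; the job is handed in, but no verdict came back.

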